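# Gauge a blind bore and lock the depth probe

## Task

Check the brass sleeve in the depth gauge: take the black T-handle, lower the probe into the bore until its sprung tip rests lightly on the bottom, which you can only feel (it must never be pressed hard). Keep it resting there while you turn the handle clockwise, seen from above, about a quarter turn to lock the slide, then let go and move clear, so that the locked probe stays down with its tip still pressing lightly on the bottom. Do not disturb the things lying around.

Things in the scene. Friction and masses are not known exactly. Their poses are not given: they have to be found in the camera images.
- gauge_stand: grey bench depth gauge, fixed to the table: base plate 170 x 130 x 16 mm, steel column at the back (+x) and a head 58 mm wide that reaches forward over the sleeve, its top at z = 130 mm (brass guide ring to 134 mm). Origin on the table directly under the probe's axis, z up; yaw varies.
- sleeve: brass sleeve, 44 mm in diameter, 60 mm high, fixed upright in the gauge under the probe, with a blind bore 24 mm wide, open at the top. Origin at the centre of its underside, 16 mm above the table. The bottom of the bore differs from part to part, 16 to 50 mm below the rim, and cannot be seen: the tip meets it after 25 to 59 mm of travel.
- probe: steel rod 12 mm thick that slides straight down through the head (travel 72 mm). A light spring (2 to 3 N) holds it up and lifts it if let go unlocked. Origin at the end of the unpressed tip, 85 mm above the table when up. The tip is sprung: on the bottom it yields at 1.5 N, plus 2 N per mm, up to 4.5 mm, then is rigid. Pressed in 1 to 3 mm (3 to 8 N) is light; never fully in.
- handle_grip (a point): centre of the black T-handle on top of the probe: flat-sided bar 56 mm long (its x), 14 mm wide (its y), 24 mm high, red dot near one end; 232 mm above the table when up. A round neck 13.6 mm thick reaches 53 mm below this point. It goes down with the probe and turns about the vertical through this point; at joint 0 its x lies 0.7 rad counter-clockwise of the stand's x.
- handle (a joint): turning of the T-handle in rad, grows clockwise seen from above: near 0 free, the lock begins to bite near 0.3, end stop 1.45. From 1.2 on it is well locked. It turns stiffly when biting (up to about 0.4 N m) and stays where it is left.
- rubber_block: loose pale eraser block 30 x 50 x 18 mm lying on the table; leave alone. Origin under its centre.
- sand_block: loose dark sanding block 34 x 68 x 24 mm; leave alone. Origin under its centre.
- club_head: loose black golf club head 70 x 119 x 50 mm; leave alone. Origin under its centre.
- steel_weight: loose brass-coloured test weight with knob, 40 mm in diameter, 36 mm high; leave alone. Origin under its centre.

How it is judged:
By the outcome, as a careful person would: the job done as asked, in the order asked, and still so for the second after the job is handed in, with the robot touching nothing.
It also fails if it takes over 61 s, if anything falls off the work surface, if the arm or the gripper's body presses on something with over 40 N, if the wrist force passes 120 N, or if a joint passes its speed limit or range.

## Robot

A 7-joint arm with a two-finger parallel gripper is mounted at the origin on a cart in front of the work surface, level with it; the furniture and walls round the work are solid. World frame = base frame: x ahead of the robot, y to its left, z up, the work surface at z = 0. Lengths are in mm, angles in degrees, forces in N, time in s.
With the tool pointing down it reaches from about 400 to 850 mm from the base axis. Payload 4.5 kg.
Tool frame: the origin (TCP) lies midway between the tips of the shut fingers; the grasp point (between the pads) lies 19 mm behind it (manip.grasp_offset is the distance from the TCP to the grasp point, in mm); z points along the fingers, y is the direction in which the jaws open and shut (so a half turn about z gives the same grasp; the last joint's range is limited). The gripper opens to 85 mm and grips with 20 to 120 N. Pads are 22 mm wide; open, the fingers measure 114 mm over their backs; the gripper's body (76 mm by 85 mm) begins 54 mm behind the grasp point. The pads swing forward as they close: fully open they stand 13 mm farther back than shut.
Start: joints at [-70.944, 39.483, -11.15, 89.685, 9.013, 51.709, -12.324], TCP at [183.964, 597.337, 231.317] pointing down, gripper open.
Joint ranges: [-172.22, 172.22], [-26.19, 119.32], [-84.43, 86.54], [7.71, 146.69], [-57.33, 237.33], [2.42, 119.75], [-152.13, 152.13]. Speed limits (degrees/s): [147.25, 147.25, 180, 180, 180, 180, 180].

## Interface

Orientations are given as a 3x3 rotation matrix whose columns are the frame's x, y, z axes.
In Python, from cell import telemetry, vision, job, manip gives the robot as it stands. The module is installed in compiled form; this text tells all that it offers.
- The arm moves only by the tool move_arm, never from a script. Its argument "steps" is a list of rows, each an object of numbers: "jaw": the closure, from 0 (fully open) to 1 (shut); "tx", "ty", "tz": the shift along the tool's x, y, z in m; "roll": the turn about the tool's z in degrees. A call has 1 to 20 rows; each row is the pose to reach, as a shift and turn from the pose measured when the call began, along the tool's axes at that moment; what a row does not reach only later rows make up. A row lasts 1/10 s, in which the tool goes at most 50 mm and 8.59 degrees, less where a joint would pass 70% of its speed; a pose out of reach is approached as far as the arm can. A call with a gripper value outside its range is refused whole. The fingers move at their own pace and stop on an object; "force" is the grip in N (left out, the last holds). Time passes only in rows, so rows that repeat a pose let the fingers close. It gives the time, the measured TCP pose, the force and the opening at its end, in the units of the state.
- telemetry.get_obs(): the state, without advancing time (a new reading comes with each control period).
- vision.snapshot(name): name is "side" or "top"; returns the picture (420x560x3 uint8, red, green, blue); there is no depth.
- vision.camera_info(name): a dict with "fx", "fy", "cx", "cy" (pixels), "R" (3x3) and "t" (3): a world point X has camera coordinates R X + t. Camera axes: x right, y down, z forward; pixel columns grow to the right and rows downward; lengths in mm; the calibration is good to about 2 mm. A picture is of the moment at which its call begins. camera_info takes no time and is no camera call.
- job.sign_off(): hands the job in, once; it reports no verdict.
The state is a dict: "time_s": time; "joint_positions": joint angles; "qvel": joint speeds; "effort": joint torques, N m; "tcp_pos": TCP position; "tcp_rot": TCP orientation; "contact_force": force on the tool from outside, world axes, zero at the start; "moment": the same for the moment, N m; "grip_width": finger opening in mm.
Only numpy, scipy, OpenCV 4.12 (cv2) and the standard library are available. Lean on these libraries where they do the work, as an engineer would, in place of code of your own. Each camera call takes 0.05 s, during which the arm holds its last target.

## Working session

There is one attempt and no reset: what is moved stays moved. The work goes in short steps, Python scripts to look and compute and a tool call to move; the robot and the scene stay as the last step left them, time stands still between calls to the robot, and variables do not carry over. Pictures are saved under pics/ and viewed, and the job is handed in when it is done.

Besides the shell and the picture viewer there is one more tool, called after ">>>" as name(argument=value, ...) on one line, values as JSON. move_arm: Moves the arm, as the interface text tells. Its arguments: {"type":"object","properties":{"steps":{"type":"array","items":{"type":"object","properties":{"jaw":{"type":"number"},"tx":{"type":"number"},"ty":{"type":"number"},"tz":{"type":"number"},"roll":{"type":"number"}}}},"force":{"type":"number"}},"required":["steps"]}

```bash
mkdir -p pics; python3 - <<'E'
from cell import telemetry, vision, job, manip
import cv2, numpy as np
np.set_printoptions(precision=3,suppress=True)
o=telemetry.get_obs()
for k,v in o.items(): print(k,np.array(v).tolist())
print(manip.grasp_offset)
for n in("side","top"):
    im=vision.snapshot(n); cv2.imwrite(f"pics/{n}0.png",im[:,:,::-1]); print(n,vision.camera_info(n))
E
```

```text
time_s 0.0
joint_positions [-70.94393542801078, 39.53375770232579, -11.141705477506491, 89.74579720831073, 9.013395357996542, 51.70725604919194, -12.322253397340607]
qvel [-0.019917246188926645, -0.028771421678475982, 0.06156642952195022, -0.11070294327995679, 0.0503636388794025, 0.002872671651791808, 0.0009868271746549878]
effort [0.00013593471521744505, -53.961721658706665, -1.2668269872665405, -15.854147672653198, 0.009029482025653124, 0.00941013393457979, 1.0554252298788924e-05]
tcp_pos [183.8673315390901, 596.6677733366564, 230.4720877750208]
tcp_rot [[-0.9557191822936723, 0.29427997850791604, -0.0003726195040626486], [0.29428016392930123, 0.9557175105042632, -0.0017958934481829055], [-0.00017237650054572403, -0.0018260243465228465, -0.9999983179592994]]
contact_force [0.15647278839091894, -0.12597545353223183, 0.9853194601497063]
moment [0.06296999870515398, 0.01615464900586277, 0.01336906770756302]
grip_width 85.33404364125867
18.700000000000003
side {'fx': 381.34610565524997, 'fy': 381.34610565524997, 'cx': 272.2115050767284, 'cy': 207.27406660185943, 'R': array([[ 0.839, -0.544,  0.005],
       [-0.283, -0.444, -0.85 ],
       [ 0.464,  0.712, -0.527]]), 't': array([-440.383,  325.313,  614.429])}
top {'fx': 531.3778914593679, 'fy': 531.3778914593679, 'cx': 269.34711073855766, 'cy': 207.71695222043704, 'R': array([[-0.026, -1.   , -0.015],
       [-0.981,  0.029, -0.191],
       [ 0.191,  0.01 , -0.982]]), 't': array([  76.158,  557.883, 1264.303])}
```

View pics/side0.png

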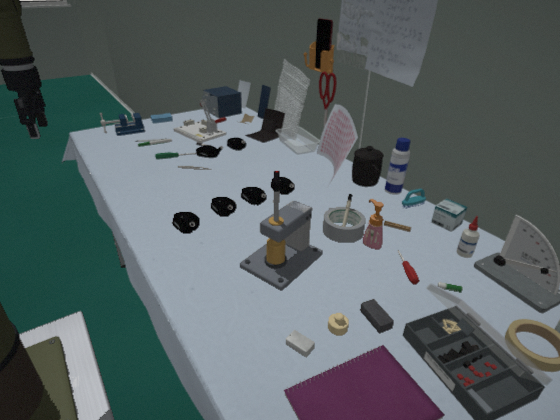

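View pics/top0.png

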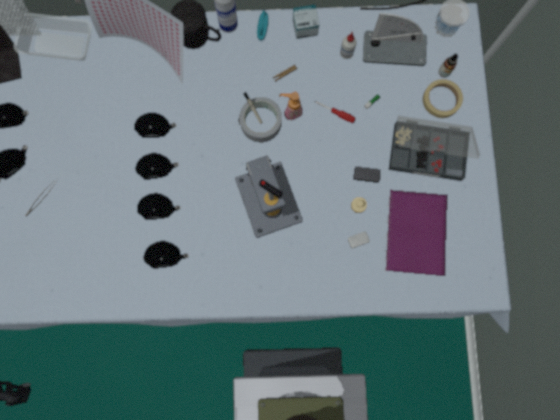

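The side view shows the gauge at about (280,235), with the T-handle at about (277,185). In the top view the black handle is at about (270,188). The loose parts lie to the right of it, and the gripper is at the far left. I'll zoom in next.

```bash
python3 - <<'E'
import cv2
a=cv2.imread('pics/top0.png')[145:245,220:320];b=cv2.imread('pics/side0.png')[160:290,230:330]
cv2.imwrite('pics/z1.png',cv2.resize(a,None,fx=6,fy=6,interpolation=cv2.INTER_CUBIC))
cv2.imwrite('pics/z2.png',cv2.resize(b,None,fx=4.6,fy=4.6,interpolation=cv2.INTER_CUBIC))
E
```

```text
(no output)
```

View pics/z1.png

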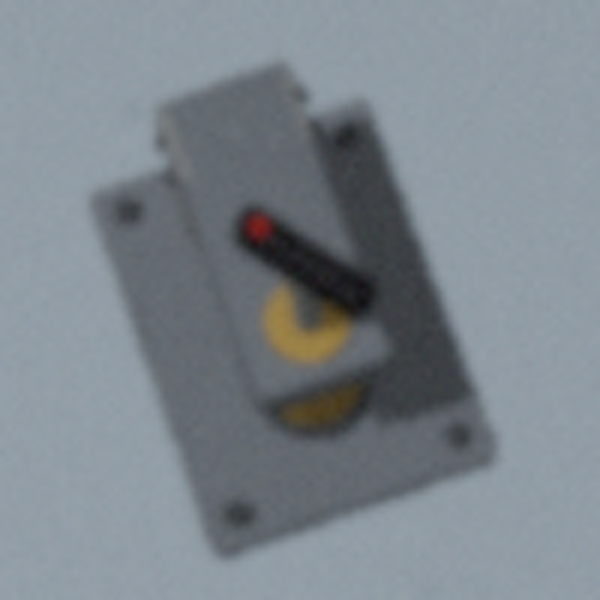

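View pics/z2.png

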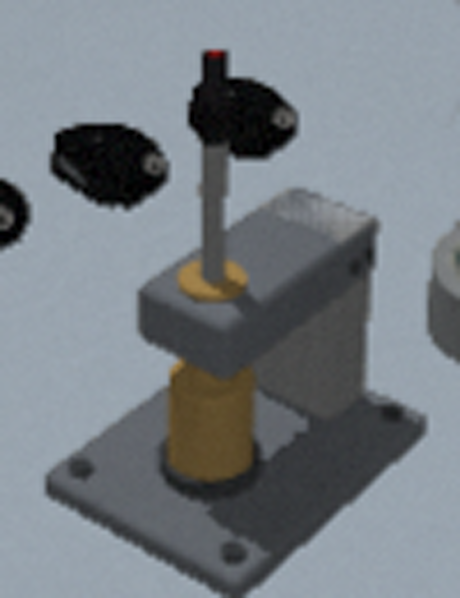

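```bash
cat > h.py <<'E'
import numpy as np, cv2
from cell import telemetry, vision
def ray(n,uv,z):
    c=vision.camera_info(n);R=np.array(c['R']);t=np.array(c['t'])
    d=R.T@np.array([(uv[0]-c['cx'])/c['fx'],(uv[1]-c['cy'])/c['fy'],1]);o=-R.T@t
    return o+d*(z-o[2])/d[2]
def proj(n,X):
    c=vision.camera_info(n);p=np.array(c['R'])@np.array(X)+c['t']
    return np.array([p[0]/p[2]*c['fx']+c['cx'],p[1]/p[2]*c['fy']+c['cy']])
E
python3 - <<'E'
from h import *
np.set_printoptions(precision=1,suppress=True)
im=cv2.imread('pics/top0.png').astype(int)
sub=im[170:205,250:295]; B,G,R=sub[...,0],sub[...,1],sub[...,2]
m=((sub.max(2)<55)|((R>90)&(G<70)&(B<70))).astype(np.uint8)
n,l,s,c=cv2.connectedComponentsWithStats(m); k=1+np.argmax(s[1:,4]); print(s[k],c[k])
ys,xs=np.where(l==k); P=np.stack([xs+250,ys+170],1).astype(float)
W=np.array([ray('top',p,242)[:2] for p in P]); ctr=W.mean(0)
rc=cv2.minAreaRect(W.astype(np.float32)); print('handle',ctr,rc)
u,sv,vt=np.linalg.svd(W-ctr); print('axis ang',np.degrees(np.arctan2(vt[0,1],vt[0,0])))
r=[ray('top',(220+a/6-.4,145+b/6-.4),242)[:2] for a,b in((258,226),)]; print('red',r)
print('ring',ray('top',(220+308/6-.4,145+323/6-.4),134))
C=[ray('top',(220+a/6-.4,145+b/6-.4),16)[:2] for a,b in((93,195),(365,100),(495,455),(222,555))]
print(np.array(C))
C=np.array(C)
for a,b in((3,0),(2,1)): d=C[a-0]-C[b]; d=-d; print(np.degrees(np.arctan2(d[1],d[0])))
for a,b in((1,0),(2,3)): d=C[b]-C[a]; print(np.degrees(np.arctan2(d[1],d[0]))-90)
# side check
for z in(244,220): print(proj('side',[ctr[0],ctr[1],z]), proj('top',[ctr[0],ctr[1],z]))
E
```

```text
[ 10  11  23  17 156] [21.8 19.5]
handle [562.8  52.4] ((563.9180908203125, 54.602806091308594), (53.15116500854492, 16.333337783813477), 58.30558776855469)
axis ang -123.66831403335625
red [array([579.2,  71.7])]
ring [566.2  55.5 134. ]
[[650.4 147.4]
 [689.3  29. ]
 [531.9 -21.3]
 [492.5  95.2]]
18.289302788890247
17.718500592594758
18.142416855126683
18.66945271449299
[274.5 175.9] [271.8 189.3]
[274.4 186.2] [271.9 191.8]
```

```bash
python3 - <<'E'
from h import *
np.set_printoptions(precision=1,suppress=True)
for n,lo in(('top',(255,185,290,215)),('side',(262,205,290,232))):
    im=cv2.imread(f'pics/{n}0.png').astype(int); x0,y0,x1,y1=lo; s=im[y0:y1,x0:x1]
    m=((s[...,2]-s[...,0]>50)&(s[...,1]-s[...,0]>15)).astype(np.uint8)
    N,l,st,c=cv2.connectedComponentsWithStats(m)
    for k in range(1,N):
        if st[k,4]>15:
            x,y,w,h,a=st[k]; print(n,st[k],'bboxc',x0+x+(w-1)/2,y0+y+(h-1)/2, ray(n,(x0+x+(w-1)/2,y0+y+(h-1)/2),134))
# rod in side: columns
im=cv2.imread('pics/side0.png').astype(int)
for r in(196,202,208,214): print(r,im[r,268:286].sum(1)//3)
for p in([565,55,134],[565,55,160],[565,55,190],[565,55,220]): print(proj('side',p),proj('top',p))
for n in('side','top'):
    c=vision.camera_info(n); print(-np.array(c['R']).T@c['t'])
E
```

```text
top [10  9 13 11 76] bboxc 271.0 199.0 [564.9  55.4 134. ]
side [ 7 12 10  8 44] bboxc 273.5 220.5 [561.4  52.7 134. ]
side [17 12  5  5 16] bboxc 281.0 219.0 [578.7  48.8 134. ]
196 [162 163 162 162 162 144  76  76  77  77  76 110 163 163 162 162 162 161]
202 [160 161 161 162 154 119  76  73  75  75  87 129 163 163 164 165 162 162]
208 [164 164 161 162 162 145  76  74  76  75 110 159 145 118 103 102 103 103]
214 [163 164 161 146 120  98  74  76  75  73  79  95 100 103 103 105 103 104]
[274.3 219.5] [271.2 198.9]
[274.4 209.6] [271.  196.6]
[274.5 197.7] [270.9 193.8]
[274.6 185.4] [270.7 190.8]
[ 176.4 -532.4  602.2]
[ 308.1   47.5 1348.5]
```

>>> move_arm(steps=[{"jaw": 0,"tx": 0,"ty": 0,"tz": -0.035,"roll": 0},{"jaw": 0,"tx": -0.02,"ty": -0.015,"tz": -0.07,"roll": 4},{"jaw": 0,"tx": -0.05,"ty": -0.039,"tz": -0.07,"roll": 10},{"jaw": 0,"tx": -0.083,"ty": -0.064,"tz": -0.07,"roll": 17},{"jaw": 0,"tx": -0.116,"ty": -0.09,"tz": -0.07,"roll": 24},{"jaw": 0,"tx": -0.149,"ty": -0.115,"tz": -0.07,"roll": 30},{"jaw": 0,"tx": -0.182,"ty": -0.141,"tz": -0.07,"roll": 37},{"jaw": 0,"tx": -0.215,"ty": -0.166,"tz": -0.07,"roll": 43},{"jaw": 0,"tx": -0.248,"ty": -0.192,"tz": -0.07,"roll": 50},{"jaw": 0,"tx": -0.281,"ty": -0.217,"tz": -0.07,"roll": 56},{"jaw": 0,"tx": -0.314,"ty": -0.243,"tz": -0.07,"roll": 63},{"jaw": 0,"tx": -0.347,"ty": -0.268,"tz": -0.07,"roll": 70},{"jaw": 0,"tx": -0.38,"ty": -0.294,"tz": -0.07,"roll": 76},{"jaw": 0,"tx": -0.413,"ty": -0.319,"tz": -0.07,"roll": 83},{"jaw": 0,"tx": -0.446,"ty": -0.345,"tz": -0.07,"roll": 89},{"jaw": 0,"tx": -0.475,"ty": -0.367,"tz": -0.07,"roll": 95},{"jaw": 0,"tx": -0.5,"ty": -0.387,"tz": -0.07,"roll": 100},{"jaw": 0,"tx": -0.515,"ty": -0.398,"tz": -0.07,"roll": 104.7},{"jaw": 0,"tx": -0.5246,"ty": -0.4057,"tz": -0.07,"roll": 104.7},{"jaw": 0,"tx": -0.5246,"ty": -0.4057,"tz": -0.07,"roll": 104.7}])

```text
time_s: 2.1
tcp_pos: [566.2, 53.2, 301.0]
tcp_rot: [[0.528, 0.85, -0.001], [0.85, -0.528, -0.003], [-0.003, 0.001, -1.0]]
contact_force: [0.7, 0.2, 0.1]
grip_width: 85.4
```

```bash
python3 - <<'E'
from h import *
o=telemetry.get_obs(); print(o['joint_positions'],o['tcp_pos'],o['contact_force'],o['moment'])
a=vision.snapshot('top')[:,:,::-1]; b=vision.snapshot('side')[:,:,::-1]
cv2.imwrite('pics/t1.png',a);cv2.imwrite('pics/s1.png',b)
A=cv2.resize(a[140:240,220:320],(400,400),interpolation=2);B=cv2.resize(b[110:230,220:320],(400,480),interpolation=2)
c=np.zeros((480,800,3),np.uint8);c[:400,:400]=A;c[:,400:]=B
cv2.imwrite('pics/c1.png',c)
E
```

```text
[-20.91230227  31.45549845  18.15003351  95.30164792 -11.25027709
  55.10437662 -30.62960165] [566.18214379  53.21833781 300.97511252] [0.72660769 0.17481884 0.06532414] [ 0.04211878 -0.02976234 -0.03475398]
```

View pics/c1.png

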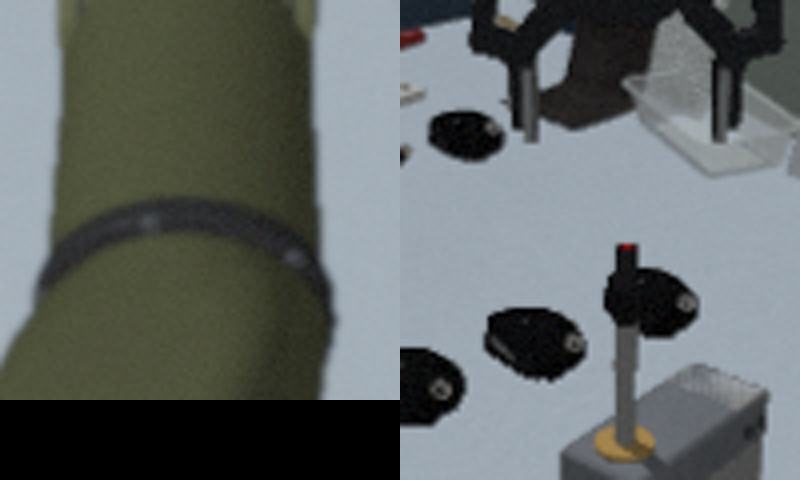

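The side view puts the finger midpoint at about 625 and the handle at about 626 (crop px), so the jaw direction is centred. I'll descend now.

>>> move_arm(steps=[{"jaw": 0,"tx": 0.001,"ty": 0,"tz": 0.03,"roll": 0},{"jaw": 0,"tx": 0.001,"ty": 0,"tz": 0.06,"roll": 0},{"jaw": 0.2,"tx": 0.001,"ty": 0,"tz": 0.08,"roll": 0},{"jaw": 0.4,"tx": 0.001,"ty": 0,"tz": 0.088,"roll": 0},{"jaw": 0.6,"tx": 0.001,"ty": 0,"tz": 0.088,"roll": 0},{"jaw": 0.65,"tx": 0.001,"ty": 0,"tz": 0.088,"roll": 0},{"jaw": 0.65,"tx": 0.001,"ty": 0,"tz": 0.088,"roll": 0},{"jaw": 0.65,"tx": 0.001,"ty": 0,"tz": 0.088,"roll": 0}], force=30)

```text
time_s: 3.0
tcp_pos: [566.2, 56.8, 214.0]
tcp_rot: [[0.525, 0.851, 0.0], [0.851, -0.525, -0.0], [-0.0, 0.0, -1.0]]
contact_force: [0.4, -0.3, 0.3]
grip_width: 29.9
```

```bash
python3 - <<'E'
from h import *
o=telemetry.get_obs(); print(o['tcp_pos'],o['contact_force'],o['moment'])
b=vision.snapshot('side')[:,:,::-1]
cv2.imwrite('pics/c2.png',cv2.resize(b[130:230,220:340],(720,600),interpolation=2))
E
```

```text
[566.18957901  56.82415721 213.98535267] [ 0.37194683 -0.33169596  0.33152147] [-0.02639353 -0.007128   -0.01982104]
```

View pics/c2.png

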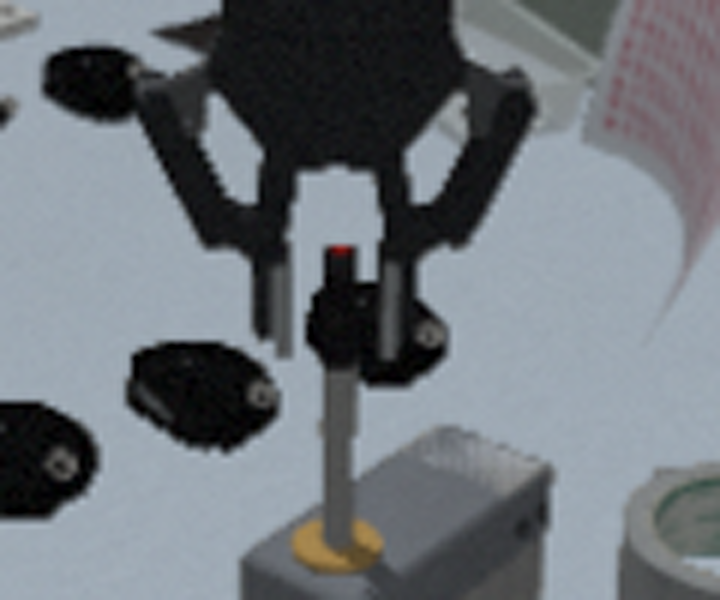

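The handle (px 341) is about 1 px (roughly 1.7 mm) to the right of the finger midpoint (px 335). I'll correct that.

>>> move_arm(steps=[{"jaw": 0.65,"tx": -0.002,"ty": 0.0018,"tz": 0.001,"roll": 0},{"jaw": 0.65,"tx": -0.002,"ty": 0.0018,"tz": 0.001,"roll": 0},{"jaw": 0.65,"tx": -0.002,"ty": 0.0018,"tz": 0.001,"roll": 0},{"jaw": 0.65,"tx": -0.002,"ty": 0.0018,"tz": 0.001,"roll": 0}])

```text
time_s: 3.45
tcp_pos: [566.5, 54.1, 212.8]
tcp_rot: [[0.525, 0.851, -0.0], [0.851, -0.525, -0.0], [-0.0, 0.0, -1.0]]
contact_force: [-0.2, -0.1, -0.4]
grip_width: 29.7
```

>>> move_arm(steps=[{"jaw": 0.75,"tz": 0},{"jaw": 0.8},{"jaw": 0.85},{"jaw": 0.9},{"jaw": 0.95},{"jaw": 0.95}], force=30)

```text
invalid input at $.steps[0]: expected keys jaw, tx, ty, tz, roll
```

```bash
python3 - <<'E'
from h import *
o=telemetry.get_obs(); print(o['tcp_pos'],o['contact_force'],o['moment'],o['grip_width'])
b=vision.snapshot('side')[:,:,::-1]
cv2.imwrite('pics/c3.png',cv2.resize(b[130:230,220:340],(720,600),interpolation=2))
E
```

```text
[566.5018853   54.10226111 212.82225616] [-0.21571417 -0.09344219 -0.37492213] [-0.01320762 -0.02834795  0.00025224] 29.69595682541694
```

View pics/c3.png

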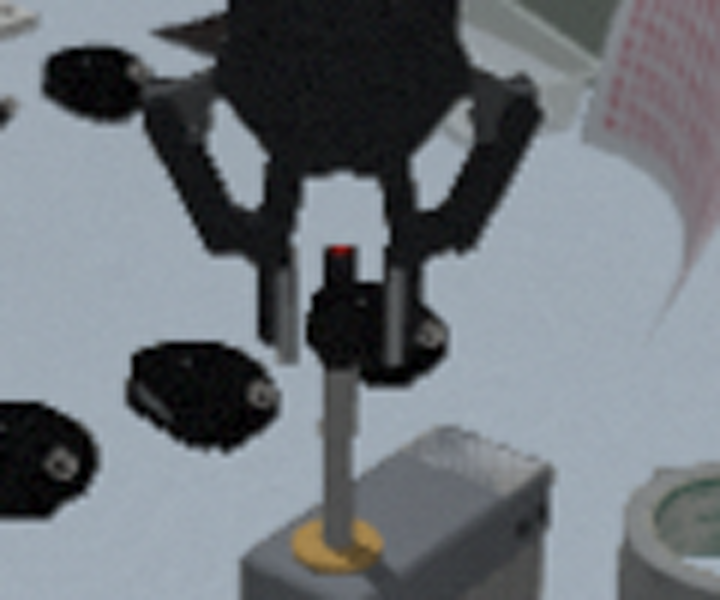

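The call was refused because every row needs all the keys. The handle (px 341) now sits midway between the fingers (298 to 386), so I'll close.

>>> move_arm(steps=[{"jaw": 0.75,"tx": 0,"ty": 0,"tz": 0,"roll": 0},{"jaw": 0.8,"tx": 0,"ty": 0,"tz": 0,"roll": 0},{"jaw": 0.85,"tx": 0,"ty": 0,"tz": 0,"roll": 0},{"jaw": 0.9,"tx": 0,"ty": 0,"tz": 0,"roll": 0},{"jaw": 0.95,"tx": 0,"ty": 0,"tz": 0,"roll": 0},{"jaw": 0.95,"tx": 0,"ty": 0,"tz": 0,"roll": 0}], force=30)

```text
time_s: 4.1
tcp_pos: [566.9, 54.1, 212.9]
tcp_rot: [[0.525, 0.851, 0.001], [0.851, -0.525, -0.0], [0.0, 0.001, -1.0]]
contact_force: [1.1, -0.1, -0.5]
grip_width: 13.4
```

```bash
cat > o.py <<'E'
from h import *
np.set_printoptions(precision=2,suppress=True)
o=telemetry.get_obs(); R=np.array(o['tcp_rot']); f=np.array(o['contact_force'])
print(o['time_s'],np.array(o['tcp_pos']),'F',f,'tool',R.T@f,'M',np.array(o['moment']),'w',o['grip_width'],'yaw',np.degrees(np.arctan2(R[1,0],R[0,0])),'q',np.array(o['joint_positions']))
E
python3 o.py
```

```text
4.1 [566.9   54.13 212.89] F [ 1.09 -0.14 -0.49] tool [0.45 1.   0.49] M [-0.05 -0.3   0.07] w 13.351490728563677 yaw 58.330199312003415 q [-19.24  37.39  15.54 101.56 -13.8   42.87 -28.25]
```

>>> move_arm(steps=[{"jaw": 0.95,"tx": 0,"ty": 0,"tz": 0,"roll": 0},{"jaw": 0.95,"tx": 0,"ty": 0,"tz": 0.004,"roll": 0},{"jaw": 0.95,"tx": 0,"ty": 0,"tz": 0.008,"roll": 0},{"jaw": 0.95,"tx": 0,"ty": 0,"tz": 0.012,"roll": 0},{"jaw": 0.95,"tx": 0,"ty": 0,"tz": 0.016,"roll": 0},{"jaw": 0.95,"tx": 0,"ty": 0,"tz": 0.02,"roll": 0},{"jaw": 0.95,"tx": 0,"ty": 0,"tz": 0.02,"roll": 0},{"jaw": 0.95,"tx": 0,"ty": 0,"tz": 0.02,"roll": 0}], force=80)

```text
time_s: 4.9
tcp_pos: [566.9, 54.1, 192.7]
tcp_rot: [[0.525, 0.851, 0.001], [0.851, -0.525, -0.0], [-0.0, 0.001, -1.0]]
contact_force: [0.8, 0.4, 1.7]
grip_width: 13.0
```

```bash
python3 o.py
```

```text
4.9 [566.91  54.14 192.68] F [0.83 0.37 1.72] tool [ 0.75  0.51 -1.72] M [-0.04 -0.07 -0.04] w 12.963790455384839 yaw 58.33295243279317 q [-18.79  38.94  14.83 102.68 -14.4   40.2  -27.74]
```

>>> move_arm(steps=[{"jaw": 0.95,"tx": 0,"ty": 0,"tz": 0.002,"roll": 0},{"jaw": 0.95,"tx": 0,"ty": 0,"tz": 0.004,"roll": 0},{"jaw": 0.95,"tx": 0,"ty": 0,"tz": 0.004,"roll": 0}])

```text
time_s: 5.2
tcp_pos: [566.9, 54.2, 188.5]
tcp_rot: [[0.525, 0.851, 0.001], [0.851, -0.525, -0.0], [-0.0, 0.001, -1.0]]
contact_force: [0.9, -0.0, 1.4]
grip_width: 12.7
```

>>> move_arm(steps=[{"jaw": 0.95,"tx": 0,"ty": 0,"tz": 0.001,"roll": 0},{"jaw": 0.95,"tx": 0,"ty": 0,"tz": 0.002,"roll": 0},{"jaw": 0.95,"tx": 0,"ty": 0,"tz": 0.002,"roll": 0}])

```text
time_s: 5.5
tcp_pos: [566.9, 54.1, 186.3]
tcp_rot: [[0.525, 0.851, 0.0], [0.851, -0.525, -0.0], [-0.0, 0.001, -1.0]]
contact_force: [-0.0, -0.3, 2.7]
grip_width: 12.8
```

>>> move_arm(steps=[{"jaw": 0.95,"tx": 0,"ty": 0,"tz": 0.001,"roll": 0},{"jaw": 0.95,"tx": 0,"ty": 0,"tz": 0.0015,"roll": 0},{"jaw": 0.95,"tx": 0,"ty": 0,"tz": 0.0015,"roll": 0}])

```text
time_s: 5.8
tcp_pos: [566.9, 54.1, 184.8]
tcp_rot: [[0.525, 0.851, 0.0], [0.851, -0.525, -0.0], [-0.0, 0.001, -1.0]]
contact_force: [-0.3, -0.4, 2.4]
grip_width: 12.7
```

>>> move_arm(steps=[{"jaw": 0.95,"tx": 0,"ty": 0,"tz": 0.001,"roll": 0},{"jaw": 0.95,"tx": 0,"ty": 0,"tz": 0.002,"roll": 0},{"jaw": 0.95,"tx": 0,"ty": 0,"tz": 0.002,"roll": 0}])

```text
time_s: 6.1
tcp_pos: [566.9, 54.1, 182.6]
tcp_rot: [[0.525, 0.851, 0.0], [0.851, -0.525, -0.0], [-0.0, 0.001, -1.0]]
contact_force: [-0.2, 0.9, 2.3]
grip_width: 12.6
```

>>> move_arm(steps=[{"jaw": 0.95,"tx": 0,"ty": 0,"tz": 0.001,"roll": 0},{"jaw": 0.95,"tx": 0,"ty": 0,"tz": 0.002,"roll": 0},{"jaw": 0.95,"tx": 0,"ty": 0,"tz": 0.002,"roll": 0}])

```text
time_s: 6.4
tcp_pos: [566.9, 54.1, 180.9]
tcp_rot: [[0.525, 0.851, 0.0], [0.851, -0.525, -0.0], [-0.0, 0.001, -1.0]]
contact_force: [-0.3, 0.4, 6.4]
grip_width: 13.0
```

>>> move_arm(steps=[{"jaw": 0.95,"tx": 0,"ty": 0,"tz": 0,"roll": 0},{"jaw": 0.95,"tx": 0,"ty": 0,"tz": 0,"roll": 0}])

```text
time_s: 6.6
tcp_pos: [567.0, 54.1, 181.2]
tcp_rot: [[0.525, 0.851, 0.001], [0.851, -0.525, -0.0], [0.0, 0.001, -1.0]]
contact_force: [0.4, -0.1, 6.4]
grip_width: 13.0
```

```bash
python3 o.py
```

```text
6.6 [566.95  54.13 181.16] F [ 0.43 -0.1   6.39] tool [ 0.14  0.42 -6.39] M [0.01 0.14 0.06] w 13.0480576900048 yaw 58.329523732735254 q [-18.52  39.85  14.39 103.27 -14.74  38.67 -27.44]
```

>>> move_arm(steps=[{"jaw": 0.95,"tx": 0,"ty": 0,"tz": 0.0005,"roll": 0},{"jaw": 0.95,"tx": 0,"ty": 0,"tz": 0.001,"roll": 0},{"jaw": 0.95,"tx": 0,"ty": 0,"tz": 0.001,"roll": 0}])

```text
time_s: 6.9
tcp_pos: [567.0, 54.2, 180.6]
tcp_rot: [[0.525, 0.851, 0.001], [0.851, -0.525, 0.0], [0.0, 0.001, -1.0]]
contact_force: [-1.2, -0.1, 7.0]
grip_width: 12.8
```

>>> move_arm(steps=[{"jaw": 0.95,"tx": 0,"ty": 0,"tz": 0.0004,"roll": 4},{"jaw": 0.95,"tx": 0,"ty": 0,"tz": 0.0004,"roll": 8},{"jaw": 0.95,"tx": 0,"ty": 0,"tz": 0.0004,"roll": 12},{"jaw": 0.95,"tx": 0,"ty": 0,"tz": 0.0004,"roll": 15},{"jaw": 0.95,"tx": 0,"ty": 0,"tz": 0.0004,"roll": 15}])

```text
time_s: 7.4
tcp_pos: [566.6, 54.4, 180.5]
tcp_rot: [[0.728, 0.685, 0.0], [0.685, -0.728, 0.0], [0.0, 0.0, -1.0]]
contact_force: [-2.0, -0.0, 7.5]
grip_width: 13.1
```

```bash
python3 o.py
```

```text
7.4 [566.62  54.42 180.49] F [-2.01 -0.03  7.5 ] tool [-1.48 -1.35 -7.5 ] M [0.09 0.29 0.04] w 13.067860292285612 yaw 43.27375781155282 q [-21.02  40.47  18.78 103.47 -19.33  39.19 -38.04]
```

>>> move_arm(steps=[{"jaw": 0.95,"tx": 0,"ty": 0,"tz": 0.0003,"roll": 4},{"jaw": 0.95,"tx": 0,"ty": 0,"tz": 0.0003,"roll": 8},{"jaw": 0.95,"tx": 0,"ty": 0,"tz": 0.0003,"roll": 12},{"jaw": 0.95,"tx": 0,"ty": 0,"tz": 0.0003,"roll": 16},{"jaw": 0.95,"tx": 0,"ty": 0,"tz": 0.0003,"roll": 20},{"jaw": 0.95,"tx": 0,"ty": 0,"tz": 0.0003,"roll": 20}])

```text
time_s: 8.0
tcp_pos: [566.1, 55.0, 180.5]
tcp_rot: [[0.919, 0.394, -0.001], [0.394, -0.919, 0.001], [-0.0, -0.001, -1.0]]
contact_force: [-1.8, 1.1, 6.5]
grip_width: 12.4
```

```bash
python3 o.py
```

```text
8.0 [566.07  54.97 180.48] F [-1.76  1.1   6.49] tool [-1.19 -1.72 -6.49] M [0.14 0.45 0.03] w 12.379146366032877 yaw 23.22080512171603 q [-24.3   41.45  24.65 103.67 -25.28  40.44 -52.32]
```

>>> move_arm(steps=[{"jaw": 0.95,"tx": 0,"ty": 0,"tz": 0.0002,"roll": 4},{"jaw": 0.95,"tx": 0,"ty": 0,"tz": 0.0002,"roll": 8},{"jaw": 0.95,"tx": 0,"ty": 0,"tz": 0.0002,"roll": 12},{"jaw": 0.95,"tx": 0,"ty": 0,"tz": 0.0002,"roll": 16},{"jaw": 0.95,"tx": 0,"ty": 0,"tz": 0.0002,"roll": 20},{"jaw": 0.95,"tx": 0,"ty": 0,"tz": 0.0002,"roll": 20}])

```text
time_s: 8.6
tcp_pos: [565.8, 55.6, 180.6]
tcp_rot: [[0.998, 0.056, -0.001], [0.056, -0.998, 0.002], [-0.001, -0.002, -1.0]]
contact_force: [-1.5, 1.2, 6.9]
grip_width: 12.9
```

```bash
python3 o.py; python3 - <<'E'
from h import *
b=vision.snapshot('side')[:,:,::-1]
cv2.imwrite('pics/c4.png',cv2.resize(b[130:230,220:340],(720,600),interpolation=2))
E
```

```text
8.6 [565.77  55.57 180.59] F [-1.49  1.18  6.89] tool [-1.43 -1.28 -6.89] M [0.19 0.44 0.12] w 12.85402206769266 yaw 3.1833147416336107 q [-27.44  42.69  30.5  103.83 -31.03  42.12 -66.78]
```

View pics/c4.png

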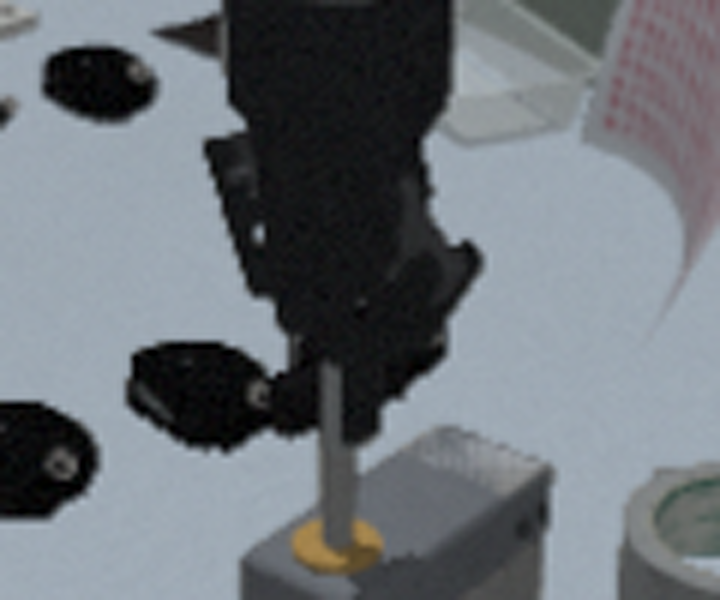

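The gripper and handle have turned together, and the probe is down. The lock moment is growing while the force stays light, so I'll carry on with the turn.

>>> move_arm(steps=[{"jaw": 0.95,"tx": 0,"ty": 0,"tz": 0.0002,"roll": 4},{"jaw": 0.95,"tx": 0,"ty": 0,"tz": 0.0002,"roll": 8},{"jaw": 0.95,"tx": 0,"ty": 0,"tz": 0.0002,"roll": 12},{"jaw": 0.95,"tx": 0,"ty": 0,"tz": 0.0002,"roll": 16},{"jaw": 0.95,"tx": 0,"ty": 0,"tz": 0.0002,"roll": 19},{"jaw": 0.95,"tx": 0,"ty": 0,"tz": 0.0002,"roll": 22},{"jaw": 0.95,"tx": 0,"ty": 0,"tz": 0.0002,"roll": 22}])

```text
time_s: 9.35
tcp_pos: [565.7, 56.4, 180.7]
tcp_rot: [[0.947, -0.321, -0.002], [-0.321, -0.947, 0.003], [-0.002, -0.002, -1.0]]
contact_force: [-0.5, 2.0, 6.5]
grip_width: 12.7
```

```bash
python3 o.py
```

```text
9.35 [565.73  56.37 180.68] F [-0.51  1.95  6.49] tool [-1.12 -1.7  -6.48] M [0.23 0.35 0.16] w 12.741216654110417 yaw -18.74890322958654 q [-30.67  44.37  36.83 103.97 -37.01  44.45 -82.92]
```

>>> move_arm(steps=[{"jaw": 0.95,"tx": 0,"ty": 0,"tz": 0.0002,"roll": 2},{"jaw": 0.95,"tx": 0,"ty": 0,"tz": 0.0002,"roll": 2.5},{"jaw": 0.95,"tx": 0,"ty": 0,"tz": 0.0002,"roll": 2.5}])

```text
time_s: 9.65
tcp_pos: [565.7, 56.4, 180.7]
tcp_rot: [[0.932, -0.362, -0.002], [-0.362, -0.932, 0.003], [-0.003, -0.002, -1.0]]
contact_force: [0.9, 0.8, 4.7]
grip_width: 12.9
```

```bash
python3 o.py
```

```text
9.65 [565.75  56.42 180.72] F [0.85 0.83 4.71] tool [ 0.48 -1.1  -4.71] M [-0.05  0.29  0.09] w 12.880965387659014 yaw -21.227992666344747 q [-31.01  44.57  37.53 103.98 -37.65  44.74 -84.78]
```

About 79.5° is turned. I'll release.

>>> move_arm(steps=[{"jaw": 0.8,"tx": 0,"ty": 0,"tz": 0,"roll": 0},{"jaw": 0.75,"tx": 0,"ty": 0,"tz": 0,"roll": 0},{"jaw": 0.65,"tx": 0,"ty": 0,"tz": 0,"roll": 0},{"jaw": 0.5,"tx": 0,"ty": 0,"tz": 0,"roll": 0},{"jaw": 0.5,"tx": 0,"ty": 0,"tz": 0,"roll": 0}])

```text
time_s: 10.15
tcp_pos: [565.6, 56.4, 180.6]
tcp_rot: [[0.932, -0.362, -0.002], [-0.362, -0.932, 0.003], [-0.003, -0.002, -1.0]]
contact_force: [-0.2, 0.4, 0.5]
grip_width: 42.4
```

```bash
python3 o.py; python3 - <<'E'
from h import *
b=vision.snapshot('side')[:,:,::-1]
cv2.imwrite('pics/c5.png',cv2.resize(b[130:230,220:340],(720,600),interpolation=2))
E
```

```text
10.15 [565.63  56.4  180.57] F [-0.17  0.44  0.49] tool [-0.32 -0.35 -0.49] M [-0.02  0.05 -0.  ] w 42.41918738484926 yaw -21.22924757951778 q [-31.    44.58  37.52 103.99 -37.64  44.74 -84.79]
```

View pics/c5.png

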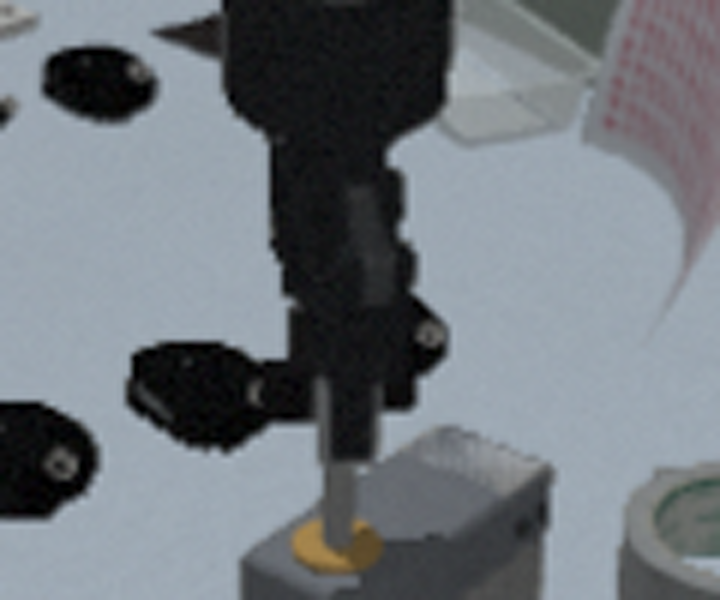

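The jaws are open and contact is about 0. I'll lift, then move clear toward +y.

>>> move_arm(steps=[{"jaw": 0.5,"tx": 0,"ty": 0,"tz": -0.01,"roll": 0},{"jaw": 0.5,"tx": 0,"ty": 0,"tz": -0.03,"roll": 0},{"jaw": 0.5,"tx": 0,"ty": 0,"tz": -0.06,"roll": 0},{"jaw": 0.5,"tx": 0,"ty": 0,"tz": -0.09,"roll": 0},{"jaw": 0.5,"tx": 0,"ty": 0,"tz": -0.12,"roll": 0},{"jaw": 0.5,"tx": -0.02,"ty": -0.025,"tz": -0.13,"roll": 0},{"jaw": 0.5,"tx": -0.045,"ty": -0.055,"tz": -0.13,"roll": 0},{"jaw": 0.5,"tx": -0.07,"ty": -0.085,"tz": -0.13,"roll": 0},{"jaw": 0.5,"tx": -0.095,"ty": -0.115,"tz": -0.13,"roll": 0},{"jaw": 0.5,"tx": -0.12,"ty": -0.145,"tz": -0.13,"roll": 0},{"jaw": 0.5,"tx": -0.14,"ty": -0.17,"tz": -0.13,"roll": 0},{"jaw": 0.5,"tx": -0.14,"ty": -0.17,"tz": -0.13,"roll": 0}])

```text
time_s: 11.4
tcp_pos: [494.8, 271.4, 311.0]
tcp_rot: [[0.935, -0.353, -0.004], [-0.353, -0.935, 0.005], [-0.005, -0.004, -1.0]]
contact_force: [-0.1, -0.4, -0.3]
grip_width: 42.7
```

```bash
python3 o.py; python3 - <<'E'
from h import *
a=vision.snapshot('top')[:,:,::-1]; b=vision.snapshot('side')[:,:,::-1]
cv2.imwrite('pics/t6.png',a);cv2.imwrite('pics/s6.png',b)
A=cv2.resize(a[145:245,220:320],(400,400),interpolation=2);B=cv2.resize(b[150:270,230:330],(400,480),interpolation=2)
c=np.zeros((480,800,3),np.uint8);c[:400,:400]=A;c[:,400:]=B
cv2.imwrite('pics/c6.png',c)
E
```

```text
11.4 [494.75 271.36 311.02] F [-0.11 -0.4  -0.31] tool [0.04 0.41 0.31] M [-0.01  0.03 -0.  ] w 42.66337600280519 yaw -20.689156479205135 q [ -59.55   36.66   47.77   95.94  -30.67   61.38 -112.86]
```

View pics/c6.png

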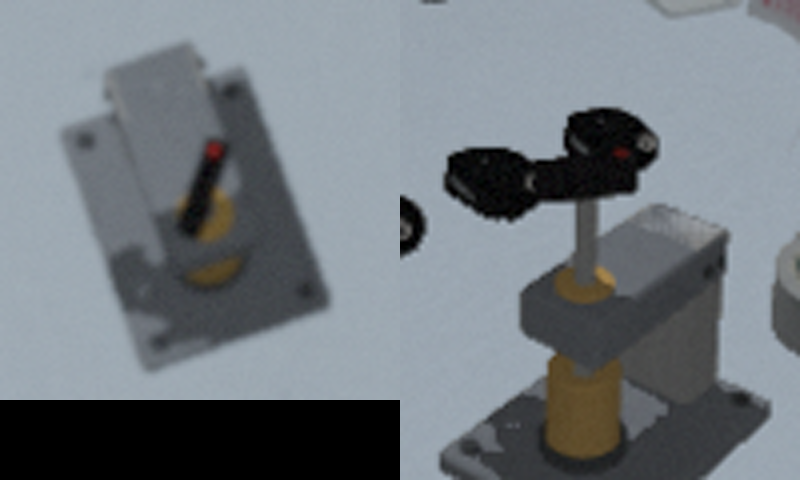

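View pics/t6.png

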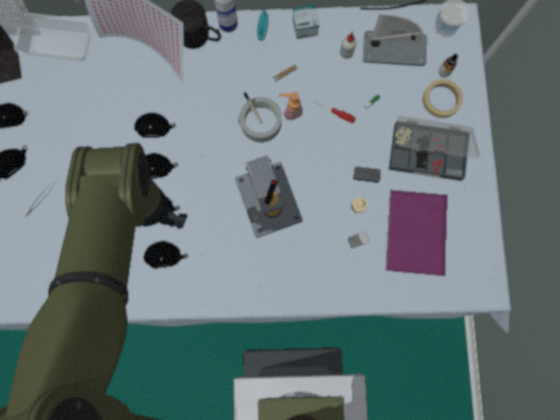

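The top crop shows the red dot at (215,152) and the handle's other end at about (188,230), so the handle is turned, and the probe is down. The loose parts look unmoved. I'll measure the angle and height.

```bash
python3 - <<'E'
from h import *
np.set_printoptions(precision=1,suppress=True)
im=cv2.imread('pics/top0.png').astype(int)
def reddot(f,box):
    im=cv2.imread(f).astype(int); x0,y0,x1,y1=box; s=im[y0:y1,x0:x1]
    w=np.clip(s[...,2]-np.maximum(s[...,1],s[...,0])-50,0,None).astype(float)
    ys,xs=np.mgrid[y0:y1,x0:x1]; return np.array([(w*xs).sum()/w.sum(),(w*ys).sum()/w.sum()])
t=reddot('pics/t6.png',(265,175,285,190)); s=reddot('pics/s6.png',(280,180,295,195)); t0=reddot('pics/top0.png',(255,175,275,190))
print(t,s,t0)
P=[]
for n in('top','side'):
    c=vision.camera_info(n);K=np.array([[c['fx'],0,c['cx']],[0,c['fy'],c['cy']],[0,0,1]]);P.append(K@np.c_[c['R'],c['t']])
X=cv2.triangulatePoints(P[0],P[1],t,s);print('dot',(X[:3]/X[3]).ravel())
print('z from top ray at 212, 244:',ray('top',t,212.5),ray('top',t0,244))
im=cv2.imread('pics/t6.png').astype(int);sub=im[175:208,260:285];B,G,R=sub[...,0],sub[...,1],sub[...,2]
m=((sub.max(2)<48)|((R>80)&(G<60)&(B<60))).astype(np.uint8)
n,l,st,c=cv2.connectedComponentsWithStats(m);k=1+np.argmax(st[1:,4]);print(st[k])
ys,xs=np.where(l==k);W=np.array([ray('top',p,211)[:2] for p in np.stack([xs+260,ys+175],1)])
print(cv2.minAreaRect(W.astype(np.float32)))
vt=np.linalg.svd(W-W.mean(0))[2]; print(np.degrees(np.arctan2(vt[0,1],vt[0,0])))
E
```

```text
[273. 182.] [284.8 188. ] [262.8 182.3]
dot [587.1  49.4 209.7]
z from top ray at 212, 244: [586.3  49.5 212.5] [578.6  71.3 244. ]
[  5   6  12  23 113]
((564.4705810546875, 55.65476608276367), (12.31911563873291, 54.52859878540039), 69.49230194091797)
159.42072637169716
```

```bash
python3 -c "
from cell import job,telemetry
print(job.sign_off()); print(telemetry.get_obs()['time_s'])"
```

```text
the job is handed in; nothing more can be done
None
the job is handed in; nothing more can be done
```

The probe is locked down with its tip on the bottom of the bore, and the job is handed in at about 11.5 s on the robot's clock.

- **Contact:** I gripped the T-handle and lowered it in small steps. The upward force rose from about 2.3 N to 6.4 N at roughly 31 mm of travel. I then set about 7 N in total, which is roughly 1.6 mm of tip compression.
- **Locking:** I turned the handle clockwise about 79.5° with the gripper, then released and moved well clear.
- **Last checks:** In the top view the handle had turned about 79° (1.37 rad), past the 1.2 rad where it is well locked. The red dot came out at z of about 210 mm by triangulation, against about 212 mm expected with the probe down, which is within the camera error. By eye, the loose parts looked unmoved.
- **Not confirmed:** Tip compression after release is only inferred from the height and the earlier force readings, because the last vertical force reading before release had dropped to 4.7 N. By then the lock was engaged and the gripper's height had changed by only 0.2 mm during the turn.
- **Refused call:** One closing call was refused for missing keys before it moved anything; I sent it again correctly.

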